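# Tap the power-supply module home against the hidden stop

## Task

Take the tapping tool out of its red tray and, holding it upright, use only the tool to nudge the grey power-supply module gently along its rail into the blue cover until it is fully home against the solid stop hidden inside, never fast and never hammering or forcing the stop. Then stand the tool upright back in its tray and let go; leave the label printer, the spool and the screwdriver alone.

Things in the scene. Friction and masses are not known exactly. Their poses are not given: they have to be found in the camera images.
- jig: Fixed grey fixture plate 310 x 100 x 8 mm on the bench, carrying an aluminium rail 35 mm wide whose top is 16 mm above the bench. Origin on the bench under the rail's centre line; own x runs along the rail in the direction the module must be pushed (into the cover), z up. The plate reaches from x = -140 to x = +170 mm.
- cover: Fixed blue metal cover over the rail's far end, 108 mm long, 86 mm wide, top 78 mm above the bench, closed except for the mouth where the module enters (yellow stripe on the roof above it). Origin at the middle of the mouth, at bench level; own x points into the cover along the rail. The stop is hidden inside it.
- cover_stop_zone (a point): Point inside the cover 55 mm beyond its mouth. The solid steel stop's face is clamped somewhere 38 to 70 mm beyond the mouth, different every time. A spring pin stands 4 mm proud of it (0.8 N at first touch, 1.6 N pressed flush); the module is home when the pin is pressed in and it meets solid steel. Friction then holds it. Never press the stop with more than 15 N.
- module: Loose grey power-supply module, two orange strips on top, straddling the rail: 90 mm long (own x, pointing into the cover), 70 wide, 50 high, underside 10 mm above the bench. Origin at the centre of the underside; rear face, to be pushed, at x = -45 mm. About 1 mm side play. Friction, hidden, is 2.5 to 5 N. It must stay below 0.12 m/s and be touched by the tool only.
- tapper: Loose tapping tool standing upright: a white nylon block 44 x 44 mm and 45 mm high with a square wooden handle 20 x 20 mm above it from 45 to 115 mm height; mass 0.22 kg. Origin at the centre of its underside, z up along the handle, x and y square to its faces. Any of the four block faces may be used to push. It must never lean more than 0.2 rad.
- tray: Fixed shallow red tray, 130 x 130 mm outside, walls 4 mm thick and 20 mm high, inner floor 4 mm above the bench. Origin at the centre of its underside. The tapping tool starts in it and goes back in it, anywhere inside, standing on its block.
- printer: Bystander: yellow and black label printer 75 x 110 mm, 98 mm high, standing on the bench. Origin at the centre of its underside.
- spool: Bystander: blue plastic spool, 76 mm diameter, 56 mm high. Origin at the centre of its underside.
- driver: Bystander: screwdriver with red handle lying on the bench, about 200 mm long along its own x.
Things that resemble listed ones, but are neither listed nor needed, are in the scene too. Of the things that look like the tapper, the smallest one is meant.

How it is judged:
By the outcome, as a careful person would: the job done as asked, in the order asked, and still so for the second after the job is handed in, with the robot touching nothing.
It also fails if it takes over 67 s, if anything falls off the work surface, if the arm or the gripper's body presses on something with over 40 N, if the wrist force passes 120 N, or if a joint passes its speed limit or range.

## Robot

A 6-joint arm with a two-finger parallel gripper is mounted at the origin on the work surface. World frame = base frame: x ahead of the robot, y to its left, z up, the work surface at z = 0. Lengths are in m, angles in rad, forces in N, time in s.
With the tool pointing down it reaches from about 0.275 to 0.825 m from the base axis. Payload 4.9 kg.
Tool frame: the origin (TCP) lies midway between the tips of the shut fingers; the grasp point (between the pads) lies 19 mm behind it (bot.grip_depth is the distance from the TCP to the grasp point, in m); z points along the fingers, y is the line along which they close (so a half turn about z gives the same grasp; the last joint's range is limited). The gripper opens to 85 mm and grips with 20 to 120 N. Pads are 22 mm wide; open, the fingers measure 114 mm over their backs; the gripper's body (76 mm by 85 mm) begins 54 mm behind the grasp point. The pads swing forward as they close: fully open they stand 13 mm farther back than shut.
Start: joints at [1.182, 0.326, -0.193, 1.052, 0, 1.437], TCP at [0.139, 0.532, 0.231] pointing down, gripper open.
Joint ranges: [-2.65, 2.65], [-0.97, 1.79], [-1.3, 1.35], [-1.93, 2.1], [-1.47, 1.37], [-3.14, 3.14]. Speed limits (rad/s): [2.57, 2.57, 3.14, 3.14, 3.14, 3.14].

## Interface

Orientations are given as a unit quaternion [w, x, y, z].
In Python, from cell import bot gives the robot as it stands. Calls block until the motion is done:
- bot.move_pose(position, orientation): joint-space move of the TCP to a pose.
- bot.move_linear(position, speed=0.15, rotation=None, until_force=None): straight line of the TCP; rotation=None keeps the orientation; speed is the mean speed in m/s. With until_force (N) it stops when the force on the tool has changed by that much, and returns True; else False.
- bot.goto_joints(angles): joint-space move.
- bot.set_gripper(opening, grasp_force=None): opening from 0.0 (shut) to 1.0 (fully open); grasp_force is the grip in N (None keeps the last); returns when the fingers have stopped.
- bot.wait(seconds).
- bot.solve_ik(position, orientation): joint angles nearest the present ones, or None.
- bot.camera(name): name is "scene" or "top" or "wrist"; returns the picture (480x640x3 uint8, red, green, blue); there is no depth.
- bot.calibration(name): a dict with "mtx" (3x3 intrinsics, pixels), "k1" (the pictures are not rectified: a ray, as slopes to the right and down, at radius r is drawn at 1 + k1 r^2 times it, then the intrinsics apply), "extrinsics" (4x4, takes a point from world to camera coordinates); the wrist camera has in their place "hand_eye" (4x4, takes a point from camera to tool coordinates, whose origin is the TCP and whose axes are the flange's). Camera axes: x right, y down, z forward; pixel columns grow to the right and rows downward; lengths in m; the calibration is good to about 2 mm. A picture is of the moment at which its call begins: read the wrist's pose just before it. calibration takes no time and is no camera call.
A pose or a line that the arm cannot do raises bot.PlanningError and nothing moves.
- bot.close_job(): hands the job in; it is judged then, once.
Trained networks look in the newest picture that a camera, given by its name, has taken for a name from the list of things; names that differ only in an ending like _2 or _b are one class to them, and where a whole thing is asked for, a point or a joint stands for the part that bears it (a point fixed in the world has none). Each returns a list of dicts, best first, with "confidence" (0 to 1); they miss things now and then, are a little off and sometimes report something else, mostly with a low value. They report only what shows in the picture. A call takes as long as a camera call. They do not tell look-alikes from the thing itself.
- bot.search_frame(camera, thing): "bbox" ([left, top, width, height] in pixels, round what is visible of it).
Readings, each from a call of its own:
- bot.read_clock(): time.
- bot.read_joint_positions(): joint angles.
- bot.read_joint_vel(): joint speeds.
- bot.read_joint_efforts(): joint torques, N m.
- bot.read_position(): TCP position.
- bot.read_tool_rot(): TCP orientation.
- bot.read_ft_force(): force on the tool from outside, world axes, zero at the start.
- bot.read_moment(): the same for the moment, N m.
- bot.read_gripper_width(): opening from 0.0 (shut) to 1.0 (fully open).
- bot.read_finger_force(): force on a finger pad.
Only numpy, scipy, OpenCV 4.12 (cv2) and the standard library are available. Lean on these libraries where they do the work, as an engineer would, in place of code of your own. Each camera call takes 0.05 s, during which the arm holds its last target. There are 200 camera calls.

## Working session

There is one attempt and no reset: what is moved stays moved. The work goes in short steps, each a Python script; the robot and the scene stay as the last script left them, time stands still between calls to the robot, and variables do not carry over. Pictures are saved under pics/ and viewed, at most 10 in all, crops included, and the job is handed in when it is done.

```bash
ls; mkdir -p pics
python3 - <<'E'
from cell import bot
import cv2,numpy as np
print(bot.read_clock())
for c in ("scene","top"):
    im=bot.camera(c); cv2.imwrite(f"pics/{c}0.png",im[:,:,::-1])
    k=bot.calibration(c); print(c,np.round(k["mtx"],1).tolist(),k["k1"],np.round(k["extrinsics"],3).tolist())
    for t in ("tapper","tray","module","cover","jig","printer","spool","driver"):
        print(t,[(np.round(d["bbox"],0).tolist(),round(d["confidence"],2)) for d in bot.search_frame(c,t)][:4])
print(bot.calibration("wrist"),bot.read_tool_rot(),bot.read_clock())
E
```

```text
pics
0.0
scene [[589.6, 0.0, 325.3], [0.0, 589.6, 236.9], [0.0, 0.0, 1.0]] -0.08422971953382478 [[0.752, 0.659, 0.012, -0.393], [0.426, -0.471, -0.773, -0.212], [-0.504, 0.586, -0.634, 1.464], [0.0, 0.0, 0.0, 1.0]]
tapper [([179.0, 188.0, 41.0, 84.0], 0.94), ([92.0, 210.0, 49.0, 89.0], 0.87), ([151.0, 261.0, 40.0, 64.0], 0.69)]
tray [([122.0, 280.0, 105.0, 82.0], 0.57)]
module [([318.0, 204.0, 58.0, 54.0], 0.85)]
cover [([358.0, 173.0, 67.0, 59.0], 0.56)]
jig [([371.0, 259.0, 78.0, 84.0], 0.7)]
printer [([371.0, 257.0, 78.0, 84.0], 0.7)]
spool [([340.0, 124.0, 30.0, 35.0], 0.63)]
driver [([209.0, 358.0, 103.0, 86.0], 0.7)]
top [[491.2, 0.0, 317.0], [0.0, 491.2, 244.3], [0.0, 0.0, 1.0]] 0.026219033643868475 [[0.013, -1.0, 0.018, -0.051], [-0.992, -0.015, -0.123, 0.56], [0.123, -0.017, -0.992, 0.905], [0.0, 0.0, 0.0, 1.0]]
tapper [([451.0, 352.0, 64.0, 49.0], 0.89), ([450.0, 292.0, 42.0, 25.0], 0.62)]
tray [([437.0, 259.0, 67.0, 71.0], 0.81)]
module []
cover []
jig [([187.0, 217.0, 165.0, 62.0], 0.96), ([450.0, 293.0, 44.0, 23.0], 0.26)]
printer [([296.0, 105.0, 70.0, 63.0], 0.56)]
spool [([98.0, 331.0, 53.0, 49.0], 0.93), ([450.0, 292.0, 40.0, 28.0], 0.36)]
driver [([424.0, 170.0, 103.0, 15.0], 0.68)]
{'mtx': array([[381.17846833,   0.        , 323.0081625 ],
       [  0.        , 381.17846833, 236.05861791],
       [  0.        ,   0.        ,   1.        ]]), 'k1': -0.015273001645541509, 'hand_eye': array([[-1.77042170e-03, -9.63155027e-01, -2.68940995e-01,
         6.76084092e-02],
       [ 9.99998294e-01, -1.56356495e-03, -9.83350413e-04,
         9.25491544e-04],
       [ 5.26612181e-04, -2.68942278e-01,  9.63156152e-01,
        -1.42329362e-01],
       [ 0.00000000e+00,  0.00000000e+00,  0.00000000e+00,
         1.00000000e+00]])} [-2.52907963e-07  1.27040862e-01  9.91897484e-01  2.35675948e-05] 0.9
```

View pics/scene0.png

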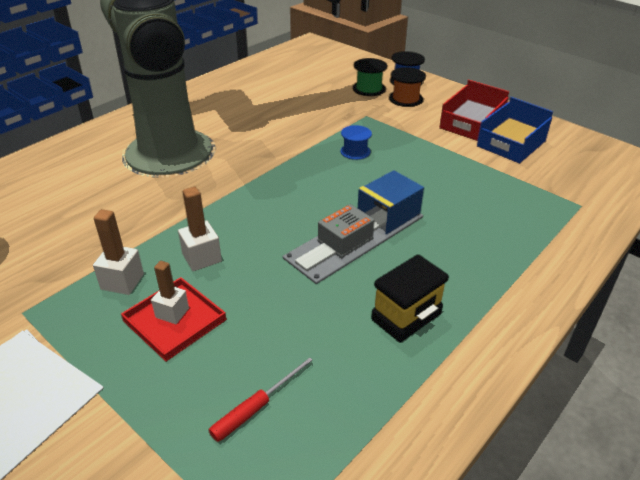

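View pics/top0.png

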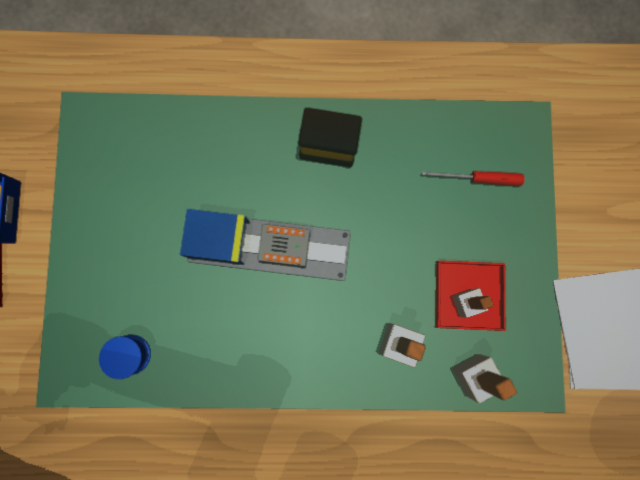

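Things resembling the tapper in the scene picture are (118,250), a big block on the bench; (200,230), a big block on the bench; and (170,295), the smallest, standing in the red tray. In the top picture these are (487,382), (405,346) and (475,302). I choose the one in the tray. The module is at top (285,245), and the cover, with its yellow stripe at column 238, lies to its left.

```bash
cat > h.py <<'E'
from cell import bot
import cv2,numpy as np
from scipy.spatial.transform import Rotation as R
def Rq(q): return R.from_quat([q[1],q[2],q[3],q[0]])
def cam(name):
    """K, dist, camera->world 4x4 (wrist: at the present pose)"""
    k=bot.calibration(name)
    if name=="wrist":
        T=np.eye(4); T[:3,:3]=Rq(bot.read_tool_rot()).as_matrix(); T[:3,3]=bot.read_position()
        c2w=T@k["hand_eye"]
    else: c2w=np.linalg.inv(k["extrinsics"])
    return k["mtx"],np.array([k["k1"],0,0,0]),c2w
def rays(c,px):
    K,d,T=c
    n=cv2.undistortPoints(np.array(px,float).reshape(-1,1,2),K,d).reshape(-1,2)
    v=np.c_[n,np.ones(len(n))]@T[:3,:3].T
    return T[:3,3],v/np.linalg.norm(v,axis=1)[:,None]
def plane(c,px,z):
    o,v=rays(c,px); return o+v*((z-o[2])/v[:,2])[:,None]
def tri(c1,p1,c2,p2):
    A=0;b=0
    for c,p in((c1,p1),(c2,p2)):
        o,v=rays(c,[p]);M=np.eye(3)-np.outer(v[0],v[0]);A=A+M;b=b+M@o
    return np.linalg.solve(A,b)
def project(c,P):
    K,d,T=c; W=np.linalg.inv(T)
    return cv2.projectPoints(np.array(P,float).reshape(-1,3),cv2.Rodrigues(W[:3,:3])[0],W[:3,3],K,d)[0].reshape(-1,2)
def quat(yaw):
    """tool down; tool y axis (closing) along world angle yaw"""
    y=np.array([np.cos(yaw),np.sin(yaw),0]);z=np.array([0,0,-1.]);x=np.cross(y,z)
    q=R.from_matrix(np.c_[x,y,z]).as_quat(); return [q[3],*q[:3]]
E
python3 - <<'E'
from h import *
t=cam("top")
p=lambda px,z:print(np.round(plane(t,px,z),3).tolist())
p([(436,261),(504,262),(505,329),(437,329)],.02)      # tray
p([(480,302)],.1)
p([(350,231),(346,279),(187,263)],.008)  # jig
p([(261,223),(309,227),(307,267),(259,263)],.06) # module top
p([(244,214),(240,262),(186,211),(182,257)],.078) # cover roof
for xy in((.43,-.35),(.5,.0)):
  for y in (0,np.pi/2,-np.pi/2,np.pi):
    print(xy,y,bot.solve_ik([*xy,.25],quat(y)))
E
```

```text
[[0.534, -0.275, 0.02], [0.534, -0.407, 0.02], [0.406, -0.405, 0.02], [0.404, -0.275, 0.02]]
[[0.455, -0.331, 0.1]]
[[0.592, -0.109, 0.008], [0.497, -0.101, 0.008], [0.524, 0.209, 0.008]]
[[0.596, 0.062, 0.06], [0.59, -0.027, 0.06], [0.515, -0.025, 0.06], [0.521, 0.064, 0.06]]
[[0.61, 0.092, 0.078], [0.521, 0.097, 0.078], [0.613, 0.198, 0.078], [0.529, 0.201, 0.078]]
(0.43, -0.35) 0 [-0.8163318   0.32290917 -0.14848163  1.09940552  0.          0.75446452]
(0.43, -0.35) 1.5707963267948966 [-0.8163318   0.32290917 -0.14848163  1.09940552  0.         -0.8163318 ]
(0.43, -0.35) -1.5707963267948966 [-0.8163318   0.32290917 -0.14848163  1.09940552  0.          2.32526085]
(0.43, -0.35) 3.141592653589793 [-0.8163318   0.32290917 -0.14848163  1.09940552  0.         -2.38712813]
(0.5, 0.0) 0 [-0.14773684  0.22111603 -0.28685064  1.06282965  0.          1.42305949]
(0.5, 0.0) 1.5707963267948966 [-0.14773684  0.22111603 -0.28685064  1.06282965  0.         -0.14773684]
(0.5, 0.0) -1.5707963267948966 [-0.14773684  0.22111603 -0.28685064  1.06282965  0.          2.99385582]
(0.5, 0.0) 3.141592653589793 [-0.14773684  0.22111603 -0.28685064  1.06282965  0.         -1.71853316]
```

Run:
```python
from h import *
import pickle
q=quat(np.pi/2); V={}
for n,p in (("j2",[.54,.06,.25]),("j1",[.54,-.03,.25]),("t1",[.46,-.29,.25]),("t2",[.46,-.37,.25])):
    bot.move_pose(p,q); bot.wait(.15)
    c=cam("wrist"); im=bot.camera("wrist"); V[n]=c
    cv2.imwrite(f"pics/{n}.png",im[:,:,::-1])
    for t in (("tapper","tray") if n[0]=="t" else ("module","jig")):
        print(n,t,[(np.round(d["bbox"],0).tolist(),round(d["confidence"],2)) for d in bot.search_frame("wrist",t)][:3])
pickle.dump(V,open("V.pkl","wb"))
im=np.hstack([cv2.resize(cv2.imread(f"pics/{n}.png"),(400,300)) for n in("t1","j2")])
a=cv2.imread("pics/t1.png");b=cv2.imread("pics/t2.png")
cv2.imwrite("pics/tt.png",np.hstack([a[40:440,150:550],b[40:440,100:500]]))
a=cv2.imread("pics/j1.png");b=cv2.imread("pics/j2.png")
cv2.imwrite("pics/jj.png",np.vstack([a[110:360],b[110:360]]))
print(bot.read_clock(),bot.read_ft_force())
```

```text
j2 module [([230.0, 179.0, 102.0, 86.0], 0.69)]
j2 jig [([166.0, 155.0, 304.0, 114.0], 0.77)]
j1 module [([325.0, 179.0, 108.0, 85.0], 0.63)]
j1 jig [([250.0, 155.0, 304.0, 116.0], 0.77), ([4.0, 54.0, 80.0, 143.0], 0.46)]
t1 tapper [([196.0, 0.0, 107.0, 92.0], 0.88), ([373.0, 59.0, 127.0, 97.0], 0.74), ([241.0, 165.0, 64.0, 65.0], 0.7)]
t1 tray [([205.0, 141.0, 134.0, 133.0], 0.65)]
t2 tapper [([454.0, 61.0, 181.0, 94.0], 0.78), ([328.0, 164.0, 62.0, 68.0], 0.72), ([300.0, 0.0, 100.0, 94.0], 0.62)]
t2 tray [([288.0, 143.0, 136.0, 127.0], 0.77)]
6.2417 [ 0.1142125   0.04903409 -0.016317  ]
```

View pics/tt.png

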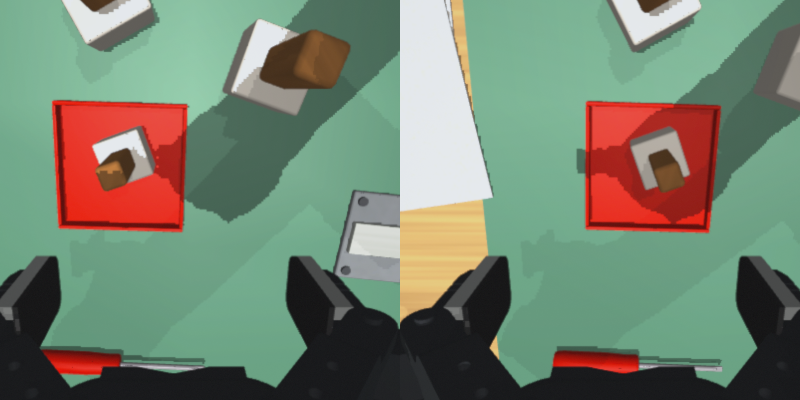

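View pics/jj.png

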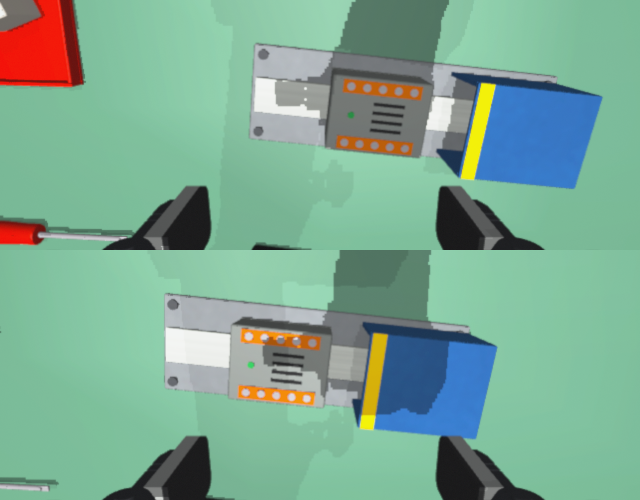

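The left panel (t1) shows the small tapper in the tray at about (122,160), with its handle top at (115,174). The right panel (t2) shows it at about (660,160), and both bigger ones stand outside the tray. In the jig views the module rear edge is near column 328 (j1) and column 231 (j2, lower panel). I'll zoom in for corner pixels.

Run:
```python
import cv2,numpy as np
z=lambda n,x,y,w,h,s:cv2.resize(cv2.imread(f"pics/{n}.png")[y:y+h,x:x+w],None,fx=s,fy=s,interpolation=cv2.INTER_CUBIC)
cv2.imwrite("pics/z1.png",np.hstack([z("t1",232,155,80,80,5),z("t2",320,155,80,80,5)]))
```

```text
(no output)
```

View pics/z1.png

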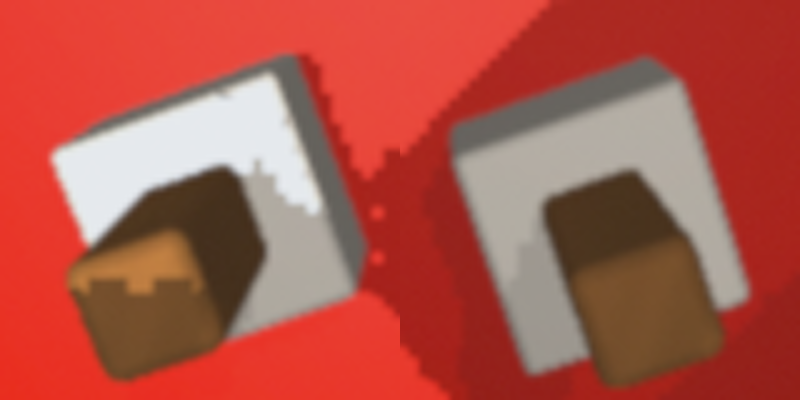

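The zoom shows the handle top (t1) with corners (68,272), (184,228), (226,345) and (118,382), and the block top clearly visible in both panels.

Run:
```python
from h import *
import pickle
V=pickle.load(open("V.pkl","rb"))
o1=np.array([232,155]);o2=np.array([320,155])
f=lambda p,o:np.array(p)/5-.4+o
H1=f([(68,272),(184,228),(226,345),(118,382)],o1);H2=f([(170,275),(288,235),(324,345),(212,388)],o2)
B1=f([(52,155),(272,72),(358,293)],o1);B2=f([(55,155),(283,80),(348,298)],o2)
for A,B in((H1,H2),(B1,B2)):
    P=np.array([tri(V["t1"],a,V["t2"],b) for a,b in zip(A,B)]);print(P.round(4).tolist(),P.mean(0).round(4))
    d=P[1]-P[0];e=P[2]-P[1];print("yaw",np.degrees(np.arctan2(d[1],d[0])),np.degrees(np.arctan2(e[1],e[0])))
    print("bc",((P[0]+P[2])/2).round(4))
for n,px,z,o in(("t1",H1,.119,0),("t2",H2,.119,0),("t1",B1,.049,0),("t2",B2,.049,0)):
    P=plane(V[n],px,z);d=P[1]-P[0];e=P[2]-P[1];print(n,z,((P[0]+P[2])/2).round(4),np.degrees([np.arctan2(d[1],d[0]),np.arctan2(e[1],e[0])]),np.linalg.norm(d),np.linalg.norm(e))
# module strips
S={}
for n in("j1","j2"):
    im=cv2.imread(f"pics/{n}.png");h=cv2.cvtColor(im,cv2.COLOR_BGR2HSV)
    m=cv2.inRange(h,(6,170,120),(18,255,255));m=cv2.morphologyEx(m,cv2.MORPH_CLOSE,np.ones((5,5)))
    k,l,s,c=cv2.connectedComponentsWithStats(m)
    S[n]=sorted([cv2.minAreaRect(np.argwhere(l==i)[:,::-1].astype(np.float32)) for i in range(1,k) if s[i,4]>300],key=lambda r:r[0][1])
    print(n,S[n])
    for r in S[n]:
        b=cv2.boxPoints(r);b=b[np.argsort(b[:,0])];L=plane(V[n],[b[:2].mean(0),b[2:].mean(0)],.06);d=L[1]-L[0]
        print(" strip",L.mean(0).round(4),np.linalg.norm(d).round(4),np.degrees(np.arctan2(d[1],d[0])))
for a,b in zip(S["j1"],S["j2"]): print("tri",tri(V["j1"],a[0],V["j2"],b[0]).round(4))
print("plate",plane(V["j1"],[(256,153),(250,247),(556,186)],.008).round(4).tolist())
print("plate2",plane(V["j2"],[(166,110+44),(164,110+138),(469,110+76)],.008).round(4).tolist())
print("mod rear",plane(V["j1"],[(332,186),(327,258)],.06).round(4).tolist())
print("cover",plane(V["j1"],[(480,110+83),(462,110+178),(600,207),(575,297)],.078).round(4).tolist())
```

```text
[[0.4497, -0.3457, 0.1155], [0.4435, -0.3284, 0.1149], [0.4604, -0.3226, 0.1162], [0.4667, -0.3391, 0.1157]] [ 0.4551 -0.334   0.1156]
yaw 109.61029529445905 18.990181973738046
bc [ 0.455  -0.3342  0.1158]
[[0.4416, -0.3615, 0.0482], [0.4272, -0.3211, 0.0506], [0.4684, -0.3066, 0.0445]] [ 0.4457 -0.3297  0.0478]
yaw 109.5913115992741 19.319451891829644
bc [ 0.455  -0.3341  0.0464]
t1 0.119 [ 0.4546 -0.3336  0.119 ] [110.71437912  17.6021063 ] 0.018400662439110208 0.01833410199532805
t2 0.119 [ 0.454  -0.3346  0.119 ] [109.1419065   19.82325361] 0.018019386724033498 0.01747775845432421
t1 0.049 [ 0.4546 -0.3339  0.049 ] [110.29246165  20.19592758] 0.04277207718961078 0.0429031627834222
t2 0.049 [ 0.4543 -0.3345  0.049 ] [108.239511   18.6358553] 0.04280599923784059 0.04199241253425299
j1 [((382.4395446777344, 199.06805419921875), (78.450927734375, 12.694326400756836), 6.072457313537598), ((374.01690673828125, 254.83506774902344), (75.39934539794922, 11.860856056213379), 5.856013774871826)]
 strip [0.5314 0.0239 0.06  ] 0.0695 83.88110005910937
 strip [0.5832 0.0183 0.06  ] 0.0696 83.81646662615151
j2 [((280.1482238769531, 199.12364196777344), (78.51525115966797, 13.032337188720703), 6.146625518798828), ((276.0284423828125, 254.64781188964844), (75.42445373535156, 11.953140258789062), 5.792797088623047)]
 strip [0.5314 0.0236 0.06  ] 0.0691 83.72609007910116
 strip [0.5829 0.0182 0.06  ] 0.0691 83.8780563805073
tri [0.5312 0.0236 0.061 ]
tri [0.583  0.0181 0.06  ]
plate [[0.4945, -0.0948, 0.008], [0.5917, -0.1058, 0.008], [0.5271, 0.208, 0.008]]
plate2 [[0.4953, -0.0943, 0.008], [0.5928, -0.1072, 0.008], [0.5272, 0.209, 0.008]]
mod rear [[0.5199, -0.0208, 0.06], [0.5862, -0.025, 0.06]]
cover [[0.5231, 0.102, 0.078], [0.6084, 0.0953, 0.078], [0.5349, 0.2054, 0.078], [0.6175, 0.1988, 0.078]]
```

Run:
```python
from h import *
x,y=.4547,-.3341; q=quat(np.radians(109.5))
bot.move_pose([x,y,.2],q)
bot.set_gripper(.75,60)
bot.move_linear([x,y,.079],.12)
bot.set_gripper(0,60)
print("w",bot.read_gripper_width(),bot.read_finger_force(),bot.read_position(),bot.read_ft_force())
bot.move_linear([x,y,.18],.12)
print("w",bot.read_gripper_width(),bot.read_ft_force())
yaw=np.radians(84.);d=np.array([np.cos(yaw),np.sin(yaw)])
s=np.array([.5524,-.0238])-.042*d
bot.move_linear([*s,.18],.2,rotation=quat(yaw))
bot.wait(.2)
print(bot.read_clock(),bot.read_position(),bot.read_ft_force())
a=bot.camera("scene");b=bot.camera("wrist")
cv2.imwrite("pics/g.png",np.hstack([cv2.resize(a[80:360,100:480],(380,280)),cv2.resize(b,(373,280))])[:,:,::-1])
```

```text
w 0.2238278960943748 59.240652322769165 [ 0.45509495 -0.33455664  0.07953858] [-0.24066253 -0.01163633  3.53422608]
w 0.22450699844114036 [-0.10239546  0.46764631 -3.23024508]
11.375 [ 0.54785369 -0.06618108  0.18000216] [ 0.67463293  0.55725523 -1.81903634]
```

View pics/g.png

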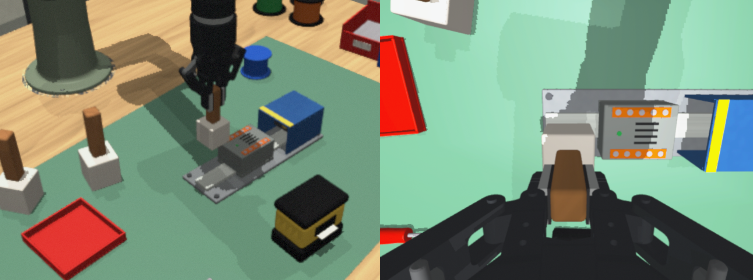

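Both views show the tool held upright just behind the module (tool block at (213,130) in the left view) and the tray empty. I'll lower it and nudge the module.

Run:
```python
from h import *
yaw=np.radians(84.);d=np.array([np.cos(yaw),np.sin(yaw)]);rear=np.array([.5524,-.0238])
L=lambda t:rear+(t-.022)*d     # t = push travel
r=lambda:(round(float((bot.read_position()[:2]-rear)@d+.022),4),np.round(bot.read_ft_force(),2).tolist(),bot.read_clock())
bot.move_linear([*L(-.02),.097],.1); bot.wait(.2); print("down",r())
print(bot.move_linear([*L(.015),.097],.02,until_force=9),r())
print(bot.move_linear([*L(.062),.097],.03,until_force=10),r())
bot.wait(.1);print(r())
a=bot.camera("scene");b=bot.camera("top")
cv2.imwrite("pics/p.png",np.hstack([a[120:320,240:500],b[150:350,160:460]])[:,:,::-1])
```

```text
down (-0.0201, [0.2, 0.41, -2.78], 12.6583)
False (0.0149, [-0.86, -3.22, -1.9], 14.5583)
False (0.062, [-0.34, -3.94, -1.56], 16.275)
(0.062, [-0.03, -3.21, -0.94], 16.375)
```

View pics/p.png

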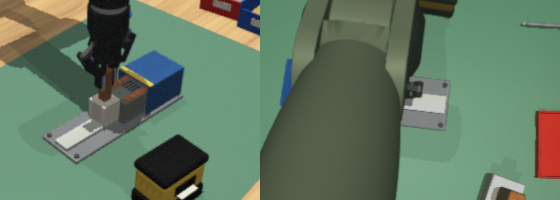

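The picture shows the module half inside the cover, the tool upright behind it, and about 4 N of friction. Now the slow final approach, with a force stop.

Run:
```python
from h import *
yaw=np.radians(84.);d=np.array([np.cos(yaw),np.sin(yaw)]);rear=np.array([.5524,-.0238])
L=lambda t:rear+(t-.022)*d
def r():
    f=bot.read_ft_force();return (round(float((bot.read_position()[:2]-rear)@d+.022),4),round(float(-f[:2]@d),2),np.round(f,2).tolist(),bot.read_clock())
t=.062
while t<.108:
    t+=.005
    hit=bot.move_linear([*L(t),.097],.01,until_force=5); print(hit,r())
    if hit: break
```

```text
False (0.067, 3.99, [-0.39, -3.97, -1.3], 17.125)
True (0.0698, -0.03, [-0.6, 0.09, -2.24], 17.6)
```

Run:
```python
from h import *
yaw=np.radians(84.);d=np.array([np.cos(yaw),np.sin(yaw)]);rear=np.array([.5524,-.0238])
L=lambda t:rear+(t-.022)*d
def r():
    f=bot.read_ft_force();return (round(float((bot.read_position()[:2]-rear)@d+.022),5),round(float(-f[:2]@d),2),round(float(bot.read_gripper_width()),4),bot.read_clock())
bot.wait(.1);print(r())
t=r()[0]
for i in range(10):
    t+=.0005
    hit=bot.move_linear([*L(t),.097],.005,until_force=7); print(hit,r())
    if hit or r()[1]>9: break
```

```text
(0.06948, -0.18, 0.2282, 17.7)
False (0.06992, -0.18, 0.223, 18.275)
False (0.07005, 2.07, 0.2243, 18.525)
False (0.07016, 6.15, 0.226, 18.775)
False (0.07026, 5.8, 0.2261, 19.025)
False (0.07032, 6.89, 0.2229, 19.275)
False (0.07041, 8.63, 0.2281, 19.525)
False (0.07049, 9.47, 0.2266, 19.775)
```

9.5 N with no motion exceeds the roughly 4 N of friction plus 1.6 N from the pin, so the module is against solid steel. I'll back off gently and verify.

Run:
```python
from h import *
yaw=np.radians(84.);d=np.array([np.cos(yaw),np.sin(yaw)]);rear=np.array([.5524,-.0238])
L=lambda t:rear+(t-.022)*d
bot.move_linear([*L(.04),.097],.03)
bot.move_linear([*L(.03),.18],.12)
x,y=.463,-.3365
bot.move_linear([x,y,.18],.2,rotation=quat(np.radians(109.5)))
bot.wait(.2)
a=bot.camera("scene");b=bot.camera("top")
cv2.imwrite("pics/v.png",np.hstack([a[120:400,80:460],b[150:430,150:560]])[:,:,::-1])
t=cam("top"); 
h=cv2.cvtColor(b,cv2.COLOR_RGB2HSV);m=cv2.morphologyEx(cv2.inRange(h,(6,170,120),(18,255,255)),cv2.MORPH_CLOSE,np.ones((3,3)))
k,l,s,c=cv2.connectedComponentsWithStats(m)
print([(s[i].tolist()) for i in range(1,k) if s[i,4]>20],bot.read_clock(),bot.read_ft_force(),bot.read_gripper_width())
```

```text
[[250, 224, 4, 6, 21], [256, 225, 6, 6, 24], [246, 252, 5, 6, 21], [498, 381, 18, 18, 185]] 23.9917 [-0.66794717  0.61275052 -2.81926739] 0.2282130851682106
```

View pics/v.png

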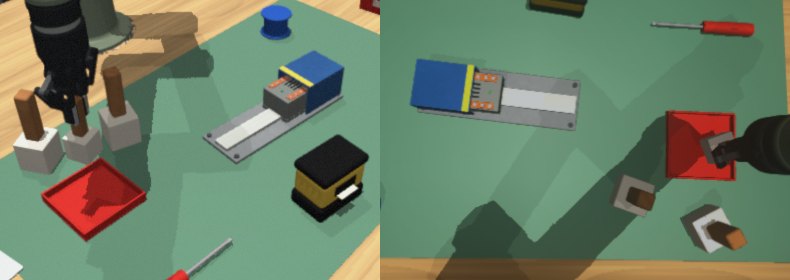

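The picture shows the module part-way into the cover (rear edge at (504,92) in the right view), on the rail and at rest. The tool hangs upright over the tray, so I'll place it.

Run:
```python
from h import *
x,y=.463,-.3365
bot.move_linear([x,y,.088],.1); bot.wait(.1)
hit=bot.move_linear([x,y,.074],.015,until_force=3)
print(hit,bot.read_position(),bot.read_ft_force())
bot.set_gripper(.5)
bot.set_gripper(.75)
p=bot.read_position();bot.wait(.2)
bot.move_linear([x,y,.2],.1)
bot.move_linear([x+.02,y+.12,.25],.2)
bot.wait(.3)
a=bot.camera("scene");b=bot.camera("wrist")
cv2.imwrite("pics/e.png",np.hstack([a[150:430,80:460],cv2.resize(b,(373,280))])[:,:,::-1])
print(bot.read_clock())
```

```text
True [ 0.46301122 -0.3365755   0.07953279] [-0.60518283 -0.14673917  4.74857838]
29.2417
```

View pics/e.png

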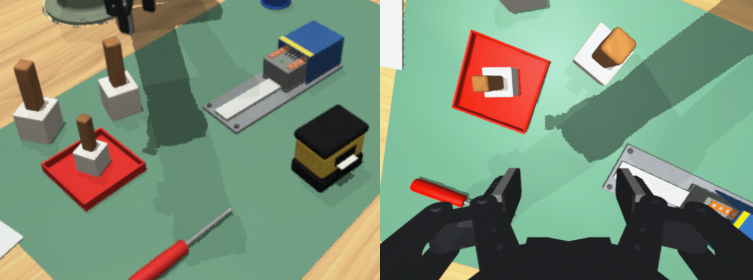

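The tool stands upright in the tray at (92,155) in the left view. The module is still in the cover, and the printer, spool and screwdriver are untouched.

```bash
python3 -c "
from cell import bot
print(bot.close_job())"
```

```text
the job is handed in; nothing more can be done
None
```

The job is handed in: I pushed the module in until it met solid resistance at about 9.5 N, which I take as home against the stop. The tapping tool is back upright in its tray and released, and the last picture before hand-in (29 s of 67 s) shows the printer, spool and screwdriver untouched.

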